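# Space the tread bars of a boot scraper with the clench block

## Task

Space the two loose flat-iron blanks on the boot-scraper frame for welding, using the copper clench block, stood on the bench with its narrow way across the gap, as the spacer: set it against the welded end bar and bring the nearer blank up to it, then step it over to the other side of that blank and bring the second blank up to it. Both gaps must come out at the block's thickness, with both blanks lying evenly and square across the two rails. Then stand the block back on the bench well clear of the frame, and leave the hammer, rasp, punch, horseshoe and bronze cap beside the frame where they lie.

Things in the scene. Friction and masses are not known exactly. Their poses are not given: they have to be found in the camera images.
- frame: Boot-scraper frame of dark flat iron, fixed to the bench. Origin: its centre at bench level; x along the tread bars, y along the row; yaw within 0.2 rad. Two rails along y, 350 x 30 x 10 mm high, centred at x = +-95 mm; 160 mm of bare bench shows between them. An end bar 240 x 25 x 10 mm is welded on top at y = -135 mm. Screw heads 4.5 mm high on the rails at y = +-162 mm.
- end_bar_face (a point): Middle of the upper edge of the end bar's face that looks down the row (frame x = 0, y = -122.5 mm, 20 mm above the bench); axes as the frame's. The row runs from here towards frame +y, where the frame is still open for later bars.
- blank_near: Loose flat-iron blank nearer the end bar: a straight bar 240 mm long (x), 25 wide (y), 10 thick, about 0.46 kg, dark nail creases on top. Origin: centre of its underside. Lies flat across both rails, underside 10 mm above the bench, ends 10 mm beyond the rails; slides on them by friction. Once set, its centre is 48.5 mm from the end bar's face.
- blank_far: The second loose blank, the same as the first, lying across the rails farther along the row. Once set, its centre is 61 mm beyond that of the first blank.
- clench_block: Copper clench block, the spacer: 50 mm long (x), 36 thick (y: the gap to set), 44 high (z), about 0.7 kg, a dark line along its top. Origin: centre of its underside. Starts upright on the bench left or right of the frame. Stands on the bench between the rails with its length along the blanks; gripped across its 50 mm length. Held in place only by its weight.
- stand_cap: Bystander: cast bronze hoof-stand cap, round, 88 mm across, 43 mm high, on the bench at the side of the frame where the block is not. Origin: centre of its underside.
- drive_punch: Bystander: blued steel drive punch lying down, 120 mm long along its x, 13 mm thick. Origin: at its middle, bench level.
- old_shoe: Bystander: used horseshoe lying flat, about 130 mm across, 9 mm thick. Origin: middle of its U, bench level.
- driving_hammer: Bystander: driving hammer lying down, 310 mm long along its x, head at +x, 26 mm high. Origin: near its middle, bench level.
- rasp: Bystander: hoof rasp lying flat, 420 mm long along its x, 42 mm wide, handle at -x up to 26 mm high. Origin: near its middle, bench level.
Mind the look-alikes: they are no part of the job. Leave any pink look-alike of the blank_far alone.

How it is judged:
On the way, in this order (a step that is already met when the one before it is completed fails the run):
1. the block stands on the bench between the end bar and the nearer blank, and that blank is up against it, its gap the block's thickness (within 3 mm) (height (world z) of clench_block below 0.006 m and x of clench_block in the frame of frame between -0.05 and 0.05 m and angle between clench_block's own z axis and vertical below 0.08 rad and angle between the x axis of clench_block and the x axis of frame, either way round below 0.08 rad and y of clench_block in the frame of frame between -0.1075 and -0.1015 m and y of blank_near in the frame of frame between -0.077 and -0.071 m and x of blank_near in the frame of frame between -0.015 and 0.015 m and z of blank_near in the frame of frame between 0.007 and 0.013 m and angle between the x axis of blank_near and the x axis of frame, either way round below 0.035 rad), for 0.2 s.
2. the block stands on the bench between the two blanks, the second blank is up against it (gap within 3 mm of the block's thickness), and the first is still in its place (height (world z) of clench_block below 0.006 m and x of clench_block in the frame of frame between -0.05 and 0.05 m and angle between clench_block's own z axis and vertical below 0.08 rad and angle between the x axis of clench_block and the x axis of frame, either way round below 0.08 rad and y of clench_block in the frame of blank_near between 0.0275 and 0.0335 m and y of blank_near in the frame of frame between -0.077 and -0.071 m and x of blank_near in the frame of frame between -0.015 and 0.015 m and z of blank_near in the frame of frame between 0.007 and 0.013 m and angle between the x axis of each of blank_near, blank_far and the x axis of frame, either way round below 0.035 rad and y of blank_far in the frame of blank_near between 0.058 and 0.064 m and x of blank_far in the frame of frame between -0.015 and 0.015 m and z of blank_far in the frame of frame between 0.007 and 0.013 m), for 0.2 s.
At the end, for the whole second after the job is handed in: Both blanks at rest, flat on the rails, square within 2 degrees, centred across within 15 mm; gaps from end bar to first blank and between the blanks each 36 mm within 3 mm; block upright and still on the bench, its centre over 206 mm along the row or 152 mm across it from the frame's centre (y of blank_near in the frame of frame between -0.077 and -0.071 m and x of blank_near in the frame of frame between -0.015 and 0.015 m and z of blank_near in the frame of frame between 0.007 and 0.013 m and angle between the x axis of each of blank_near, blank_far and the x axis of frame, either way round below 0.035 rad and y of blank_far in the frame of blank_near between 0.058 and 0.064 m and x of blank_far in the frame of frame between -0.015 and 0.015 m and z of blank_far in the frame of frame between 0.007 and 0.013 m and linear speed of each of blank_near, blank_far, clench_block below 0.01 m/s and height (world z) of clench_block below 0.005 m and angle between clench_block's own z axis and vertical below 0.08 rad and (y of clench_block in the frame of frame above 0.206 m or y of clench_block in the frame of frame below -0.206 m or x of clench_block in the frame of frame above 0.152 m or x of clench_block in the frame of frame below -0.152 m)); the robot touches nothing.
It fails at once if a bystanding tool is moved more than 30 mm (distance of any of stand_cap, drive_punch, old_shoe, driving_hammer, rasp from where it was at the start of the episode above 0.03 m).
It also fails if it takes over 72 s, if anything falls off the work surface, if the arm or the gripper's body presses on something with over 40 N, if the wrist force passes 120 N, or if a joint passes its speed limit or range.

## Robot

A 6-joint arm with a two-finger parallel gripper is mounted at the origin on the work surface. World frame = base frame: x ahead of the robot, y to its left, z up, the work surface at z = 0. Lengths are in m, angles in rad, forces in N, time in s.
With the tool pointing down it reaches from about 0.325 to 0.775 m from the base axis. Payload 9.3 kg.
Tool frame: the origin (TCP) lies on the centre line of the jaws, within the pads' length; the fingertips stand 17 mm ahead of it and the grasp point (between the pads) lies 2 mm behind it; y points along the fingers, x is the direction in which the jaws open and shut, and the axes are right-handed (so a half turn about y gives the same grasp; the last joint's range is limited). The gripper opens to 85 mm and grips with 20 to 120 N. Pads are 22 mm wide; open, the fingers measure 114 mm over their backs; the gripper's body (76 mm by 85 mm) begins 54 mm behind the grasp point. The pads swing forward as they close: fully open they stand 13 mm farther back than shut.
Start: joints at [1.155, 0.259, 0.021, 1.334, 0, 1.418], TCP at [0.143, 0.531, 0.248] pointing down, gripper open.
Joint ranges: [-3.04, 3.04], [-0.91, 1.82], [-1.04, 1.36], [-1.92, 1.95], [-1.52, 1.45], [-3.14, 3.14]. Speed limits (rad/s): [2.22, 2.22, 2.79, 3.14, 3.14, 3.14].

## Interface

Orientations are given as a unit quaternion [x, y, z, w].
In Python, from cell import r, viewer gives the robot as it stands. The module is installed in compiled form; this text tells all that it offers.
- The arm moves only by the tool servo_tool, never from a script. Its argument "commands" is a list of rows, each a list of 7 numbers: the turn, a rotation vector about the world's x, y, z in degrees, then the shift along the world's x, y, z in cm, then the finger opening in cm, from 0 to 8.54. In form: [[rx, ry, rz, tx, ty, tz, grip], ...]. A call has 1 to 20 rows; each row shifts and turns the commanded pose from where the row before left it; what a row does not reach is not made up. A row lasts 1/10 s, in which the tool goes at most 50 mm and 8.59 degrees, less where a joint would pass 70% of its speed; a pose out of reach is approached as far as the arm can. A call with a gripper value outside its range is refused whole. The fingers move at their own pace and stop on an object; the grip force is fixed at half the most. Time passes only in rows, so rows that do not move let the fingers close. It gives the time, the measured TCP pose, the force and the opening at its end, in the units of the state.
- r.read_state(): the state, without advancing time (a new reading comes with each control period).
- viewer.snapshot(name): name is "side" or "top"; returns (picture, depth): 400x640x3 uint8, red, green, blue; 400x640 float32, m along the optical axis (not along the pixel's ray), 0 where there is no reading.
- viewer.get_calibration(name): a dict with "vfov" (degrees; the focal length in pixels is half the picture's height over the tangent of half this angle, whatever the lens; pixels are square), "cx", "cy" (the principal point, pixels), "k1" (the pictures are not rectified: a ray, as slopes to the right and down, at radius r is drawn at 1 + k1 r^2 times it, then the intrinsics apply), "eye" and "rotation" of the camera in the world. Camera axes: x right, y down, z forward; pixel columns grow to the right and rows downward; lengths in m; the calibration is good to about 2 mm. A picture is of the moment at which its call begins. get_calibration takes no time and is no camera call.
- r.sign_off(): hands the job in, once; it reports no verdict.
The state is a dict: "t": time; "joint_pos": joint angles; "joint_vel": joint speeds; "effort": joint torques, N m; "ee_pos": TCP position; "eef_rot": TCP orientation; "wrist_force": force on the tool from outside, world axes, zero at the start; "moment": the same for the moment, N m; "finger_gap": finger opening in m.
Only numpy, scipy, OpenCV 4.12 (cv2) and the standard library are available. Lean on these libraries where they do the work, as an engineer would, in place of code of your own. Each camera call takes 0.05 s, during which the arm holds its last target. There are 200 camera calls.

## Working session

There is one attempt and no reset: what is moved stays moved. The work goes in short steps, Python scripts to look and compute and a tool call to move; the robot and the scene stay as the last step left them, time stands still between calls to the robot, and variables do not carry over. Pictures are saved under pics/ and viewed, about 8 in all and at most 12, crops included, and the job is handed in when it is done.

Besides the shell and the picture viewer there is one more tool, called after ">>>" as name(argument=value, ...), one argument or row to a line, values as JSON. servo_tool: Moves the arm, as the interface text tells. Its arguments: {"type":"object","properties":{"commands":{"type":"array","items":{"type":"array","items":{"type":"number"}}}},"required":["commands"]}

```bash
mkdir -p pics; cat > h.py <<'E'
import numpy as np, cv2
from cell import r, viewer
def cal(n):
    c=viewer.get_calibration(n); f=200/np.tan(np.radians(c['vfov'])/2)
    return c,f,np.array(c['eye']),np.array(c['rotation'])
def ray(n,px):
    c,f,e,R=cal(n); px=np.atleast_2d(np.array(px,float))
    d=(px-[c['cx'],c['cy']])/f; u=d.copy()
    for _ in range(20): u=d/(1+c['k1']*(u**2).sum(1,keepdims=True))
    return e,np.c_[u,np.ones(len(u))],R
def onplane(n,px,z):
    e,u,R=ray(n,px); w=u@R.T
    return e+w*((z-e[2])/w[:,2])[:,None]
def bydepth(n,px,dep):
    e,u,R=ray(n,px); return e+(u*np.asarray(dep).reshape(-1,1))@R.T
def proj(n,P):
    c,f,e,R=cal(n); q=(np.atleast_2d(P)-e)@R; u=q[:,:2]/q[:,2:]
    u=u*(1+c['k1']*(u**2).sum(1,keepdims=True)); return u*f+[c['cx'],c['cy']]
def snap(n,save=None):
    a,d=viewer.snapshot(n)
    if save: cv2.imwrite('pics/'+save,a[...,::-1])
    return a,d
E
python3 - <<'E'
from h import *
for n in('top','side'):
    print(viewer.get_calibration(n)); snap(n,n+'0.png')
s=r.read_state(); print(s['t'],s['ee_pos'],s['eef_rot'],s['wrist_force'],s['finger_gap'])
E
```

```text
{'vfov': 52.53803703275459, 'cx': 312.0866570248266, 'cy': 204.6591358670445, 'k1': -0.00893169891676547, 'eye': array([ 0.34545115, -0.0186574 ,  1.17793885]), 'rotation': array([-0.69811075,  0.71446269, -0.01912035,  0.0426482 ])}
{'vfov': 44.43785688289907, 'cx': 309.9756051398129, 'cy': 199.3477610540142, 'k1': -0.06182688486030456, 'eye': array([0.83626583, 1.29331708, 0.91607551]), 'rotation': array([ 0.13705022,  0.86920171, -0.46973353, -0.07110579])}
0.1 [0.14278686 0.53090394 0.24772684] [ 0.56139409  0.42980208 -0.4305511  -0.56101034] [-0.24331722  0.1907665   0.00465149] 0.08548751611423182
```

View pics/top0.png

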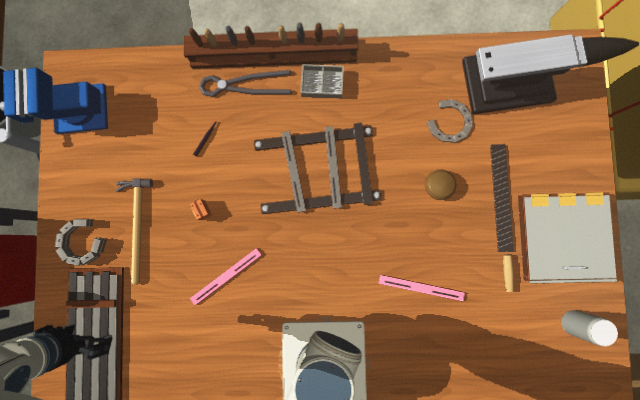

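View pics/side0.png

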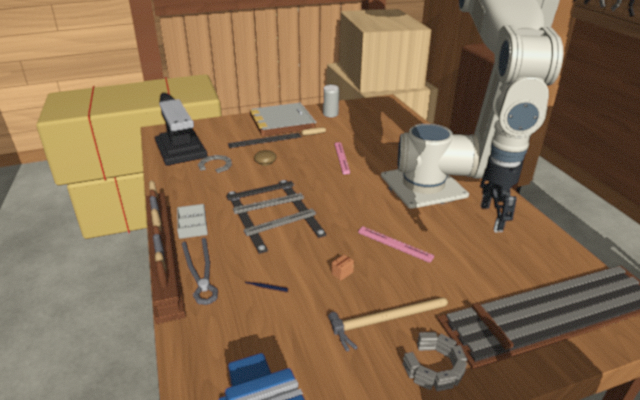

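Top view: the frame spans about (255–380, 127–212). Its end bar is at (367,165), the near blank at (334,167), the skewed far blank at (293,172) and the copper block at (200,209). The two pink bars at (227,277) and (422,288) are decoys. The side view agrees. Next I'll measure using depth and colour.

```bash
sed -i "s/np.array(c\['rotation'\])/Rot.from_quat(c['rotation']).as_matrix()/; 1a from scipy.spatial.transform import Rotation as Rot" h.py
cat >> h.py <<'E'
def heights(n,d,box):
    x0,y0,x1,y1=box; X,Y=np.meshgrid(np.arange(x0,x1),np.arange(y0,y1))
    p=bydepth(n,np.c_[X.ravel(),Y.ravel()],d[y0:y1,x0:x1].ravel())
    return p.reshape(y1-y0,x1-x0,3)
E
python3 - <<'E'
from h import *
a,d=snap('top'); a2,d2=snap('side')
P=heights('top',d,(180,110,400,230))
print('bench z',np.percentile(P[...,2],[5,25,50,75,95]), 'noise',P[100:115,100:200,2].std())
hm=np.clip((P[...,2]+.01)/.06*255,0,255).astype(np.uint8)
c=np.vstack([cv2.resize(a[110:230,180:400],None,fx=3.6,fy=3.6,interpolation=cv2.INTER_CUBIC)[...,::-1]])
cv2.imwrite('pics/c1.png',c[:, :800])
for nm,(A) in(('top',a),('side',a2)):
    hsv=cv2.cvtColor(A,cv2.COLOR_RGB2HSV)
    print(nm, [A[p] for p in ([(209,200),(165,367),(167,334),(172,293),(138,300),(155,440)] if nm=='top' else [(267,343),(200,265)])])
E
```

```text
bench z [-0.00430301 -0.00190291 -0.0001327   0.00234613  0.01978859] noise 0.09103433002532077
top [array([210, 118,  70], dtype=uint8), array([75, 58, 46], dtype=uint8), array([137, 131, 118], dtype=uint8), array([137, 129, 117], dtype=uint8), array([73, 62, 55], dtype=uint8), array([188, 119,  62], dtype=uint8)]
side [array([196, 133,  93], dtype=uint8), array([143, 112,  89], dtype=uint8)]
```

View pics/c1.png

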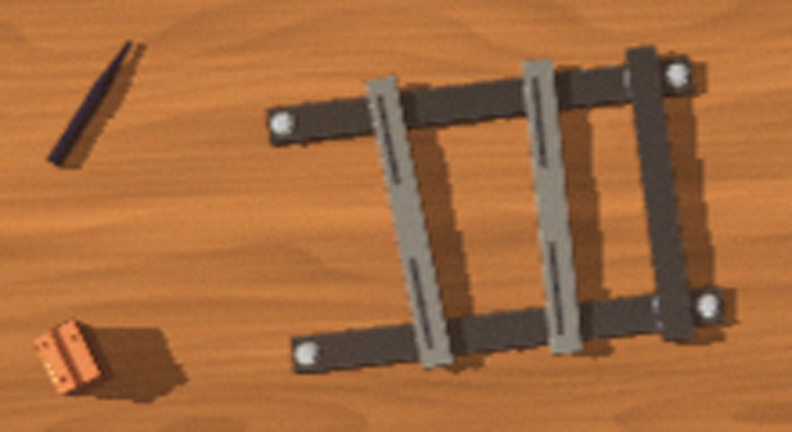

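The crop is clear: four bright screw heads, two light-grey blanks, the dark end bar, and the copper block with the line along its top. Now I'll measure their poses.

```bash
cat >> h.py <<'E'
def rectfit(mask,n,z,box):
    """largest blob -> world centre & long-axis angle on plane z (moments)"""
    k,l,st,ce=cv2.connectedComponentsWithStats(mask.astype(np.uint8))
    out=[]
    for i in range(1,k):
        if st[i,4]<25: continue
        ys,xs=np.nonzero(l==i); w=onplane(n,np.c_[xs+box[0],ys+box[1]],z)[:,:2]
        (c,s,an)=cv2.minAreaRect((w*1000).astype(np.float32))
        m=w.mean(0); ev,V=np.linalg.eigh(np.cov((w-m).T)); v=V[:,1]; v=v if v[0]>0 else -v
        out.append(dict(px=ce[i]+box[:2],n=st[i,4],c=w.mean(0),ang=np.degrees(np.arctan2(v[1],v[0])),len=np.sqrt(12*ev[::-1])*1000,rect=(np.round(c,1),np.round(s,1),round(an,1))))
    return out
def blanks(a,box=(245,110,400,230)):
    x0,y0,x1,y1=box; A=a[y0:y1,x0:x1]; hsv=cv2.cvtColor(A,cv2.COLOR_RGB2HSV)
    m=(hsv[...,1]<75)&(hsv[...,2]>95)&(hsv[...,2]<175)
    m=cv2.morphologyEx(m.astype(np.uint8),cv2.MORPH_CLOSE,np.ones((3,3)))
    return [o for o in rectfit(m,'top',.02,box) if o['n']>200]
E
python3 - <<'E'
from h import *
a,d=snap('top'); box=(245,110,400,230)
x0,y0,x1,y1=box; A=a[y0:y1,x0:x1]; hsv=cv2.cvtColor(A,cv2.COLOR_RGB2HSV)
print('screws'); S=[]
for o in rectfit((hsv[...,2]>165)&(hsv[...,1]<60),'top',.013,box): print(o['px'],o['n'],o['c']); S.append(o['c'])
if len(S)==4:
    S=np.array(S); c=S.mean(0); print('centre',c)
    for i in range(4):
        for j in range(i): print(i,j,np.linalg.norm(S[i]-S[j])*1000,np.degrees(np.arctan2(*(S[i]-S[j])[::-1])))
print('blanks')
for o in blanks(a): print(o)
print('dark z=.02')
for o in rectfit((hsv[...,2]<95)&(hsv[...,1]<140),'top',.02,box): print(o['px'],o['n'],o['c'],o['rect'])
P=heights('top',d,(170,180,235,240))
for o in rectfit((P[...,2]>.025)&(P[...,2]<.07),'top',.044,(170,180,235,240)): print('block',o)
print(np.median(P[27:32,28:33,2]))
E
```

```text
screws
blanks
{'px': array([332.87205882, 167.26911765]), 'n': np.int32(680), 'c': array([ 0.55466066, -0.04355747]), 'ang': np.float64(4.167654032926997), 'len': array([240.88272455,  24.37204712]), 'rect': (array([556.1, -42.7]), array([236.8,  26.5]), 4.1)}
{'px': array([293.25112108, 171.50822123]), 'n': np.int32(669), 'c': array([0.5454438 , 0.07136279]), 'ang': np.float64(10.338210354201733), 'len': array([243.27537066,  24.17112875]), 'rect': (array([546.7,  72.8]), array([237.7,  26.4]), 10.4)}
dark z=.02
[358.3995118  164.99430431] 1229 [ 0.55939669 -0.11722   ] (array([ 562.7, -112.7]), array([238.2, 114.1]), 4.2)
[307.99132948 138.44219653] 346 [0.64127489 0.02657979] (array([640.9,  26.6]), array([31.4, 98.9]), 4.3)
[329.19354839 143.06451613] 31 [ 0.62575275 -0.03477799] (array([624.6, -35. ]), array([68.3,  3.9]), 3.6)
[287.5        149.07142857] 28 [0.61159988 0.0869156 ] (array([613.4,  86.9]), array([69.8,  3.4]), 10.2)
[270.11965812 143.39316239] 234 [0.62992951 0.13751524] (array([630. , 142.1]), array([29.5, 82.4]), 5.5)
[296.08 191.68] 25 [0.48607688 0.06415842] (array([485.3,  63.9]), array([59.2,  3.4]), 10.2)
[317.51971326 201.82078853] 279 [0.45517203 0.00305576] (array([454.8,   4.1]), array([32.1, 80.1]), 1.1)
[279.74061433 206.55631399] 293 [0.44419647 0.11203968] (array([443.9, 116.8]), array([28.7, 97.2]), 5.3)
block {'px': array([199.43253968, 208.8531746 ]), 'n': np.int32(252), 'c': array([0.44121972, 0.3380183 ]), 'ang': np.float64(29.308922128107305), 'len': array([52.70958306, 39.27063165]), 'rect': (array([441.6, 337.6]), array([52.2, 39.4]), 26.5)}
0.04256271797464106
```

```bash
python3 - <<'E'
from h import *
a,d=snap('top'); box=(245,110,400,230)
x0,y0,x1,y1=box; A=a[y0:y1,x0:x1]; hsv=cv2.cvtColor(A,cv2.COLOR_RGB2HSV)
# screws: expected near px; weighted bright low-sat centroid
S=[]
for (u,v) in [(258,144.5),(265,208),(368,130.5),(376.5,195)]:
    Y,X=np.mgrid[int(v)-7:int(v)+8,int(u)-7:int(u)+8]; q=a[Y,X].astype(int)
    m=(q.min(2)>115)
    m=(cv2.connectedComponents(m.astype(np.uint8))[1]==cv2.connectedComponents(m.astype(np.uint8))[1][7,7])&m
    w=onplane('top',np.c_[X[m],Y[m]],.0135).mean(0); S.append(w[:2]); print(m.sum(),X[m].mean(),Y[m].mean(),w)
S=np.array(S); print('centre',S.mean(0))
nl,fl,nr,fr=S[1],S[0],S[3],S[2]  # near/far in x ; left=+y
for p,q,e in((nl,nr,324),(fl,fr,324),(fl,nl,190),(fr,nr,190)):
    v=p-q; print(np.linalg.norm(v)*1000,e,np.degrees(np.arctan2(v[1],v[0])))
P=heights('top',d,box)
m=(hsv[...,2]<100)&(P[...,2]>.0155)&(np.arange(x0,x1)[None]>350)
for o in rectfit(m,'top',.02,box): print('end',o)
b2=(170,180,235,240); P=heights('top',d,b2); B=a[180:240,170:235]
for t in(.03,.036):
  for o in rectfit((P[...,2]>t)&(P[...,2]<.07),'top',.044,b2): print('block',t,o)
cv2.imwrite('pics/b.png',cv2.resize(B,None,fx=8,fy=8,interpolation=cv2.INTER_CUBIC)[...,::-1])
print(r.read_state()['t'])
E
```

```text
28 257.57142857142856 143.82142857142858 [0.63136224 0.17543065 0.0135    ]
29 264.55172413793105 207.58620689655172 [0.44283555 0.15693641 0.0135    ]
25 367.6 130.32 [ 0.66183618 -0.1478649   0.0135    ]
25 376.08 194.44 [ 0.47291889 -0.1658055   0.0135    ]
centre [0.55223821 0.00467416]
324.140942468606 324 95.32525387262166
324.72860801384354 324 95.38480760635446
189.43165230789785 190 5.602718822163943
189.76724346495683 190 5.424848210060364
end {'px': array([363.2049062, 163.5959596]), 'n': np.int32(693), 'c': array([ 0.56294848, -0.13117705]), 'ang': np.float64(5.415149172611216), 'len': array([237.53511071,  25.19706778]), 'rect': (array([ 564.3, -131.9]), array([237.9,  27.2]), 5.7)}
block 0.03 {'px': array([199.14522822, 208.76763485]), 'n': np.int32(241), 'c': array([0.44148251, 0.33884299]), 'ang': np.float64(28.885995000237987), 'len': array([51.61071878, 38.02717677]), 'rect': (array([441.5, 338.2]), array([52., 38.]), 26.7)}
block 0.036 {'px': array([198.86956522, 208.66086957]), 'n': np.int32(230), 'c': array([0.44180517, 0.33963432]), 'ang': np.float64(26.62218475698571), 'len': array([50.62888835, 37.04525561]), 'rect': (array([441.9, 339.1]), array([50.5, 36.8]), 26.7)}
0.3
```

View pics/b.png

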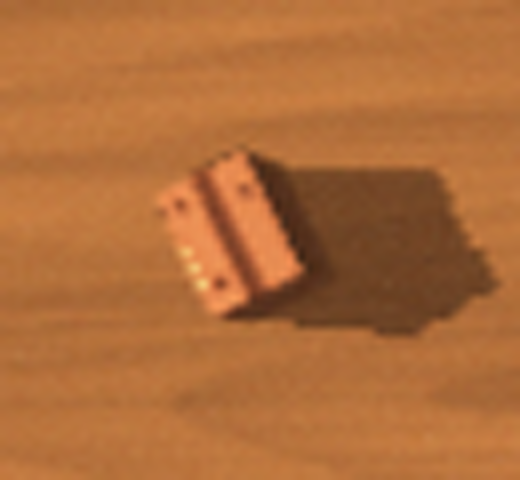

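```bash
cat >> h.py <<'E'
FC=np.array([.5522,.0047]); FY=np.radians(5.36); Fx=np.array([np.cos(FY),np.sin(FY)]); Fy=np.array([-Fx[1],Fx[0]])
def tof(p): p=np.asarray(p)[:2]-FC; return np.array([p@Fx,p@Fy])
def tow(x,y): return FC+x*Fx+y*Fy
def st():
    s=r.read_state(); R=Rot.from_quat(s['eef_rot']).as_matrix(); v=R[:,0]*np.sign(R[0,0])
    print('t',round(s['t'],2),'ee',np.round(s['ee_pos']*1,4),'frame',np.round(tof(s['ee_pos']),4),'jaw yaw',np.round(np.degrees(np.arctan2(v[1],v[0])),2),'down',np.round(R[:,1],4),'F',np.round(s['wrist_force'],1),'gap',round(s['finger_gap'],4)); return s
E
python3 - <<'E'
from h import *
s=st(); print(s['joint_pos'])
b=np.array([.442,.3395]); print('to block',(b-s['ee_pos'][:2])*100,'block frame',tof(b))
print('near',tof([.5547,-.0436]),'far',tof([.5454,.0714]),'end',tof([.5629,-.1312]))
print('slot target',tow(0,-.1025))
E
```

```text
t 0.3 ee [0.1429 0.5311 0.2481] frame [-0.3584  0.5623] jaw yaw 74.94 down [-2.e-04 -4.e-04 -1.e+00] F [ 0.1  0.6 -0.7] gap 0.0854
[1.15539930e+00 2.58821419e-01 2.12812220e-02 1.33368175e+00
 2.56171029e-05 1.41817916e+00]
to block [ 29.9148588 -19.1557326] block frame [-0.07844338  0.3436302 ]
near [-0.00202279 -0.04832234] far [-0.0005396   0.06704356] end [-0.00204165 -0.13630529]
slot target [ 0.56177486 -0.09735181]
```

>>> servo_tool(
  commands=[
    [0,0,-4,2.5,-1.6,-1,8.5],
    [0,0,-4,2.5,-1.6,-1,8.5],
    [0,0,-4,2.5,-1.6,-1,8.5],
    [0,0,-4,2.5,-1.6,-1,8.5],
    [0,0,-4,2.5,-1.6,-1,8.5],
    [0,0,-4,2.5,-1.6,-1,8.5],
    [0,0,-4,2.5,-1.6,-1,8.5],
    [0,0,-4,2.5,-1.6,-1,8.5],
    [0,0,-4,2.5,-1.6,-1,8.5],
    [0,0,-4,2.5,-1.6,-1,8.5],
    [0,0,-4,2.5,-1.6,-1,8.5],
    [0,0,-4,2.4,-1.6,-1,8.5],
    [0,0,0,0,0,-2,8.5],
    [0,0,0,0,0,-2,8.5],
    [0,0,0,0,0,0,8.5],
  ],
)

```text
t: 1.8
ee_pos: [0.4409, 0.3381, 0.086]
eef_rot: [0.688, 0.163, -0.166, -0.687]
wrist_force: [0.2, -0.2, 0.7]
finger_gap: 0.0852
```

```bash
python3 -c "
from h import *
s=st()"
```

```text
t 1.8 ee [0.4409 0.3381 0.086 ] frame [-0.0797  0.3424] jaw yaw 26.9 down [-0.0039 -0.0021 -1.    ] F [ 0.2 -0.2  0.7] gap 0.0852
```

>>> servo_tool(
  commands=[
    [0,0,0,0.1,0.1,-2,8.5],
    [0,0,0,0,0,-2,8.5],
    [0,0,0,0,0,-2,8.5],
    [0,0,0,0,0,0,8.5],
    [0,0,0,0,0,0,4.5],
    [0,0,0,0,0,0,4.5],
    [0,0,0,0,0,0,4.5],
    [0,0,0,0,0,0,4.5],
    [0,0,0,0,0,0,4.5],
    [0,0,0,0,0,0,4.5],
    [0,0,0,0,0,0,4.5],
    [0,0,0,0,0,0,4.5],
  ],
)

```text
t: 3.0
ee_pos: [0.4437, 0.3406, 0.03]
eef_rot: [-0.687, -0.166, 0.164, 0.688]
wrist_force: [0.6, 0.3, 5.7]
finger_gap: 0.0495
```

```bash
python3 -c "
from h import *
s=st(); snap('side','s1.png'); t=tow(0,-.1); print((t-s['ee_pos'][:2])*100)"
```

```text
t 3.0 ee [0.4437 0.3406 0.03  ] frame [-0.0767  0.3446] jaw yaw 26.95 down [ 0.0024  0.0014 -1.    ] F [0.6 0.3 5.7] gap 0.0495
[ 11.78669516 -43.5487297 ]
```

>>> servo_tool(
  commands=[
    [0,0,0,0,0,1.5,4.5],
    [0,0,0,0,0,2.5,4.5],
    [0,0,0,0,0,3,4.5],
    [0,0,-1.2,0.6,-2.4,0,4.5],
    [0,0,-1.2,0.6,-2.4,0,4.5],
    [0,0,-1.2,0.6,-2.4,0,4.5],
    [0,0,-1.2,0.6,-2.4,0,4.5],
    [0,0,-1.2,0.6,-2.4,0,4.5],
    [0,0,-1.2,0.6,-2.4,0,4.5],
    [0,0,-1.2,0.6,-2.4,0,4.5],
    [0,0,-1.2,0.6,-2.4,0,4.5],
    [0,0,-1.2,0.7,-2.4,0,4.5],
    [0,0,-1.2,0.7,-2.4,0,4.5],
    [0,0,-1.2,0.7,-2.4,0,4.5],
    [0,0,-1.2,0.7,-2.4,0,4.5],
    [0,0,-1.2,0.7,-2.4,0,4.5],
    [0,0,-1.2,0.7,-2.4,0,4.5],
    [0,0,-1.2,0.7,-2.4,0,4.5],
    [0,0,-1.2,0.7,-2.4,0,4.5],
  ],
)

```text
t: 4.95
ee_pos: [0.5466, -0.0448, 0.0984]
eef_rot: [-0.705, -0.047, 0.048, 0.706]
wrist_force: [0.8, 0.3, -7.2]
finger_gap: 0.0493
```

>>> servo_tool(
  commands=[
    [0,0,-1.2,0.7,-2.4,0,4.5],
    [0,0,-1.2,0.7,-2.4,0,4.5],
    [0,0,0,0,0,0,4.5],
    [0,0,0,0,0,0,4.5],
  ],
)

```text
t: 5.35
ee_pos: [0.5604, -0.0922, 0.098]
eef_rot: [-0.706, -0.032, 0.033, 0.707]
wrist_force: [-0.1, 0.7, -7.8]
finger_gap: 0.0494
```

```bash
python3 -c "
from h import *
s=st(); a,d=snap('top','t1.png'); cv2.imwrite('pics/t1c.png',cv2.resize(a[100:230,240:420],None,fx=4,fy=4,interpolation=cv2.INTER_CUBIC)[...,::-1]); t=tow(0,-.1); print((t-s['ee_pos'][:2])*100)"
```

```text
t 5.35 ee [ 0.5604 -0.0922  0.098 ] frame [-0.0009 -0.0972] jaw yaw 5.29 down [-1.1e-03  6.0e-04 -1.0e+00] F [-0.1  0.7 -7.8] gap 0.0494
[ 0.11559695 -0.26977653]
```

View pics/t1c.png

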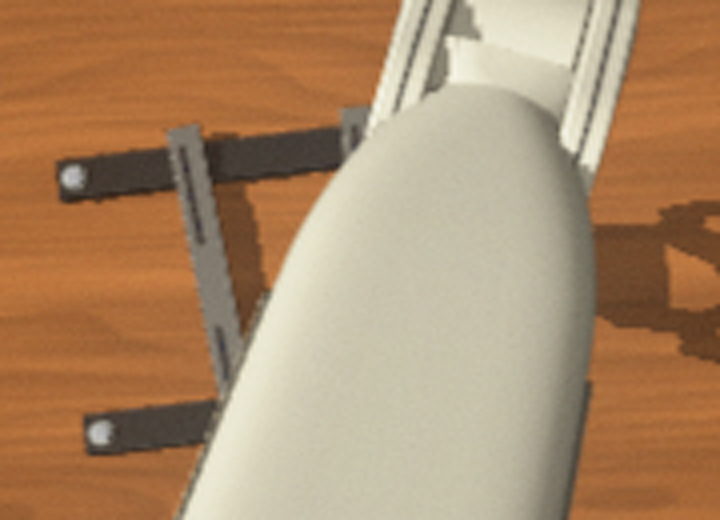

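The arm hides the slot from the top camera, but kinematics put the block mid-slot. I'll lower it.

>>> servo_tool(
  commands=[
    [0,0,0,0,0,-1.5,4.5],
    [0,0,0,0,0,-1.5,4.5],
    [0,0,0,0,0,-1.5,4.5],
    [0,0,0,0,0,-1,4.5],
    [0,0,0,0,0,-0.6,4.5],
    [0,0,0,0,0,-0.4,4.5],
    [0,0,0,0,0,-0.2,4.5],
    [0,0,0,0,0,0,4.5],
  ],
)

```text
t: 6.2
ee_pos: [0.561, -0.0919, 0.0314]
eef_rot: [0.706, 0.033, -0.033, -0.706]
wrist_force: [-0.5, 0.8, -7.7]
finger_gap: 0.049
```

```bash
python3 -c "
from h import *
s=st(); a,d=snap('side','s2.png'); cv2.imwrite('pics/s2c.png',cv2.resize(a[150:280,190:360],None,fx=4,fy=4,interpolation=cv2.INTER_CUBIC)[...,::-1])"
```

```text
t 6.2 ee [ 0.561  -0.0919  0.0314] frame [-0.0003 -0.097 ] jaw yaw 5.35 down [ 2.e-04 -1.e-04 -1.e+00] F [-0.5  0.8 -7.7] gap 0.049
```

View pics/s2c.png

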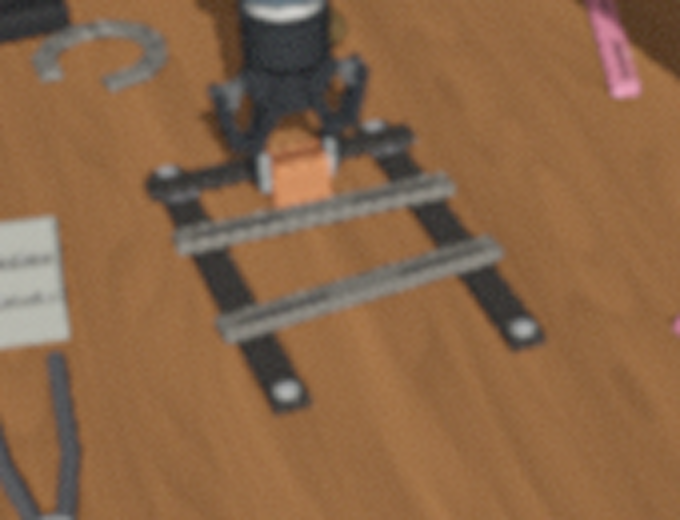

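Side crop: the block (about 300,175) is between the end bar and the near blank, clear of both. Now I'll slide it up to the end bar.

>>> servo_tool(
  commands=[
    [0,0,0,0.03,-0.3,0,4.5],
    [0,0,0,0.02,-0.2,0,4.5],
    [0,0,0,0,0,0,4.5],
  ],
)

```text
t: 6.55
ee_pos: [0.5616, -0.0974, 0.0315]
eef_rot: [0.706, 0.033, -0.033, -0.706]
wrist_force: [0.3, -0.8, -7.6]
finger_gap: 0.049
```

>>> servo_tool(
  commands=[
    [0,0,0,0.01,-0.1,0,4.5],
    [0,0,0,0.01,-0.1,0,4.5],
    [0,0,0,0,0,0,4.5],
  ],
)

```text
t: 6.85
ee_pos: [0.5616, -0.099, 0.0313]
eef_rot: [0.706, 0.033, -0.033, -0.706]
wrist_force: [-0.4, -0.3, -7.2]
finger_gap: 0.0492
```

```bash
python3 -c "
from h import *
s=st()"
```

```text
t 6.85 ee [ 0.5616 -0.099   0.0313] frame [-0.0003 -0.1041] jaw yaw 5.33 down [ 0. -0. -1.] F [-0.4 -0.3 -7.2] gap 0.0492
```

>>> servo_tool(
  commands=[
    [0,0,0,0.01,-0.1,0,4.5],
    [0,0,0,0,0,0,4.5],
  ],
)

```text
t: 7.05
ee_pos: [0.5617, -0.1, 0.0313]
eef_rot: [0.706, 0.033, -0.033, -0.706]
wrist_force: [0.2, 0.1, -7.8]
finger_gap: 0.049
```

>>> servo_tool(
  commands=[
    [0,0,0,0.01,-0.1,0,4.5],
    [0,0,0,0,0,0,4.5],
  ],
)

```text
t: 7.25
ee_pos: [0.5618, -0.101, 0.0313]
eef_rot: [0.706, 0.033, -0.033, -0.706]
wrist_force: [-0.1, -0.3, -7.7]
finger_gap: 0.0494
```

>>> servo_tool(
  commands=[
    [0,0,0,0.01,-0.1,0,4.5],
    [0,0,0,0,0,0,4.5],
  ],
)

```text
t: 7.45
ee_pos: [0.5618, -0.1018, 0.0313]
eef_rot: [-0.706, -0.033, 0.033, 0.706]
wrist_force: [0.1, 1.8, -6.3]
finger_gap: 0.0492
```

>>> servo_tool(
  commands=[
    [0,0,0,0.01,-0.1,0,4.5],
    [0,0,0,0,0,0,4.5],
  ],
)

```text
t: 7.65
ee_pos: [0.5618, -0.1019, 0.0313]
eef_rot: [-0.706, -0.033, 0.033, 0.707]
wrist_force: [-0.5, 5.6, -4.9]
finger_gap: 0.0494
```

>>> servo_tool(
  commands=[
    [0,0,0,-0.01,0.1,0,4.5],
    [0,0,0,0,0,-0.1,4.5],
    [0,0,0,0,0,-0.1,4.5],
    [0,0,0,0,0,0,4.5],
  ],
)

```text
t: 8.05
ee_pos: [0.5619, -0.1018, 0.03]
eef_rot: [-0.706, -0.033, 0.033, 0.706]
wrist_force: [-3.0, 3.8, 4.1]
finger_gap: 0.0489
```

```bash
python3 -c "
from h import *
s=st()"
```

```text
t 8.05 ee [ 0.5619 -0.1018  0.03  ] frame [-0.0003 -0.1069] jaw yaw 5.35 down [ 6.e-04  1.e-04 -1.e+00] F [-3.   3.8  4.1] gap 0.0489
```

>>> servo_tool(
  commands=[
    [0,0,0,0,0,0,8.5],
    [0,0,0,0,0,0,8.5],
    [0,0,0,0,0,0,8.5],
    [0,0,0,0,0,0,8.5],
    [0,0,0,0,0,0,8.5],
    [0,0,0,0,0,2,8.5],
    [0,0,0,0,0,3,8.5],
    [0,0,0,0,0,3,8.5],
    [0,0,0,-0.2,2.1,0,8.5],
    [0,0,0,-0.2,2,0,8.5],
    [0,0,0,-0.2,2,0,8.5],
    [0,0,0,-0.2,2,0,8.5],
    [0,0,0,-0.2,2,0,8.5],
    [0,0,0,0,0,0,8.5],
  ],
)

```text
t: 9.45
ee_pos: [0.5515, 0.0009, 0.1093]
eef_rot: [-0.706, -0.034, 0.034, 0.706]
wrist_force: [0.1, 0.4, 0.8]
finger_gap: 0.0853
```

```bash
python3 -c "
from h import *
s=st(); a,d=snap('side','s3.png'); c=cv2.resize(a[150:280,190:360],None,fx=4,fy=4,interpolation=cv2.INTER_CUBIC)[...,::-1]; cv2.imwrite('pics/s3c.png',c)"
```

```text
t 9.45 ee [0.5515 0.0009 0.1093] frame [-0.0011 -0.0037] jaw yaw 5.47 down [-2.e-04  4.e-04 -1.e+00] F [0.1 0.4 0.8] gap 0.0853
```

View pics/s3c.png

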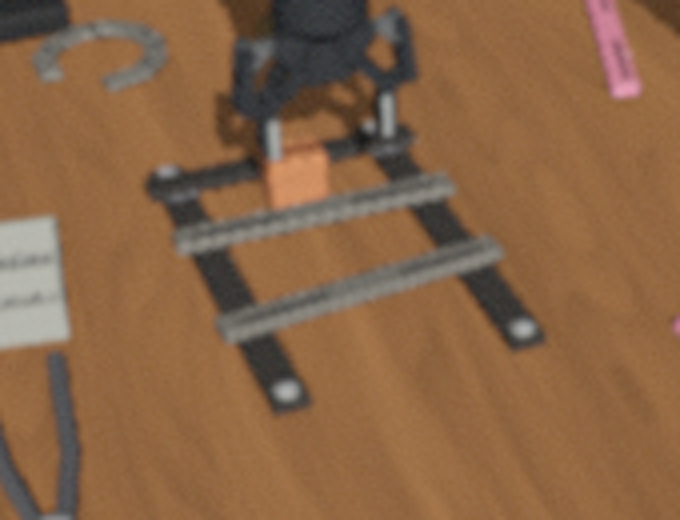

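```bash
python3 -c "
from h import *
s=st(); e=s['ee_pos']
for sg in(-1,1):
  for z in(.08,.09,.1,.11):
    p=np.r_[e[:2]+sg*.0445*Fx,z]; q=proj('side',p)[0]; print(sg,z,(q-[190,150])*4)"
```

```text
t 9.5 ee [ 5.518e-01 -1.000e-04  1.094e-01] frame [-0.0009 -0.0048] jaw yaw 5.45 down [ 1.e-04 -2.e-04 -1.e+00] F [-0.7 -0.8 -0.5] gap 0.0851
-1 0.08 [382.45750413 155.68884866]
-1 0.09 [382.05466805 145.11934009]
-1 0.1 [381.64938025 134.47632884]
-1 0.11 [381.24162331 123.75916368]
1 0.08 [277.12400721 179.63051802]
1 0.09 [276.33970592 168.95207428]
1 0.1 [275.55058811 158.19778244]
1 0.11 [274.75661948 147.36695405]
```

Side crop: the block stands against the end bar. The open fingertips are about 4–10 mm below the TCP, so I'll lower to a TCP height of about 12 mm to push.

>>> servo_tool(
  commands=[
    [0,0,0,0,0,-2.5,8.5],
    [0,0,0,0,0,-2.5,8.5],
    [0,0,0,0,0,-2.5,8.5],
    [0,0,0,0,0,-1.2,8.5],
    [0,0,0,0,0,-0.6,8.5],
    [0,0,0,0,0,-0.3,8.5],
    [0,0,0,0,0,0,8.5],
  ],
)

```text
t: 10.2
ee_pos: [0.5523, -0.0012, 0.0137]
eef_rot: [0.706, 0.033, -0.033, -0.706]
wrist_force: [-0.0, -0.3, 0.4]
finger_gap: 0.0849
```

>>> servo_tool(
  commands=[
    [0,0,0,0.06,-0.6,0,8.5],
    [0,0,0,0.06,-0.6,0,8.5],
    [0,0,0,0.05,-0.5,0,8.5],
    [0,0,0,0.05,-0.5,0,8.5],
    [0,0,0,0,0,0,8.5],
  ],
)

```text
t: 10.7
ee_pos: [0.5543, -0.0236, 0.0135]
eef_rot: [0.706, 0.033, -0.033, -0.706]
wrist_force: [0.3, 0.4, 0.2]
finger_gap: 0.0852
```

```bash
python3 -c "
from h import *
s=st()"
```

```text
t 10.7 ee [ 0.5543 -0.0236  0.0135] frame [-0.0006 -0.0284] jaw yaw 5.3 down [ 4.e-04 -3.e-04 -1.e+00] F [0.3 0.4 0.2] gap 0.0852
```

>>> servo_tool(
  commands=[
    [0,0,0,0.03,-0.3,0,8.5],
    [0,0,0,0.03,-0.3,0,8.5],
    [0,0,0,0.03,-0.3,0,8.5],
  ],
)

```text
t: 11.0
ee_pos: [0.555, -0.0318, 0.0134]
eef_rot: [-0.706, -0.033, 0.033, 0.706]
wrist_force: [-0.4, 3.7, 3.1]
finger_gap: 0.0849
```

```bash
python3 -c "
from h import *
s=st(); a,d=snap('side','s4.png'); c=cv2.resize(a[150:280,190:360],None,fx=4,fy=4,interpolation=cv2.INTER_CUBIC)[...,::-1]; cv2.imwrite('pics/s4c.png',c)"
```

```text
t 11.0 ee [ 0.555  -0.0318  0.0134] frame [-0.0006 -0.0366] jaw yaw 5.37 down [ 1.e-04  4.e-04 -1.e+00] F [-0.4  3.7  3.1] gap 0.0849
```

View pics/s4c.png

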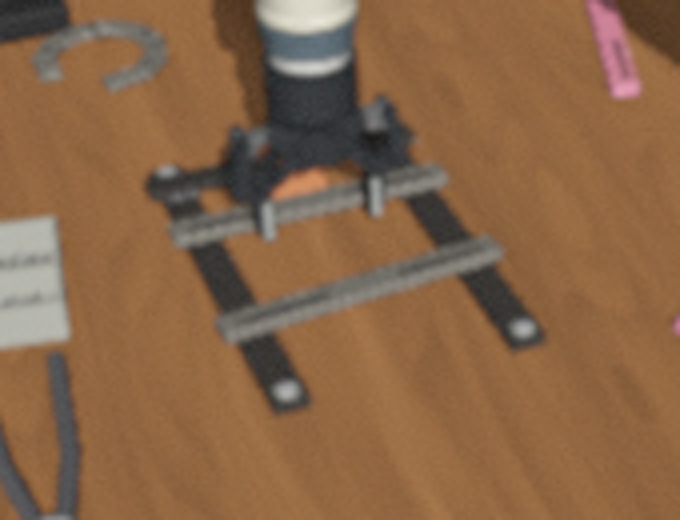

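Both fingers bear squarely on the near blank at (268,215) and (377,190), and the blank is sliding. I'll continue.

>>> servo_tool(
  commands=[
    [0,0,0,0.02,-0.2,0,8.5],
    [0,0,0,0.02,-0.2,0,8.5],
    [0,0,0,0.02,-0.2,0,8.5],
    [0,0,0,0.02,-0.2,0,8.5],
    [0,0,0,0.02,-0.2,0,8.5],
    [0,0,0,0.01,-0.1,0,8.5],
    [0,0,0,0.01,-0.1,0,8.5],
  ],
)

```text
t: 11.75
ee_pos: [0.5561, -0.0436, 0.0133]
eef_rot: [-0.706, -0.033, 0.033, 0.707]
wrist_force: [-0.6, 7.6, 3.7]
finger_gap: 0.0853
```

>>> servo_tool(
  commands=[
    [0,0,0,0.01,-0.1,0,8.5],
    [0,0,0,0,0,0,8.5],
  ],
)

```text
t: 11.95
ee_pos: [0.5561, -0.0438, 0.0133]
eef_rot: [-0.705, -0.033, 0.033, 0.707]
wrist_force: [-0.5, 10.1, 3.9]
finger_gap: 0.0851
```

>>> servo_tool(
  commands=[
    [0,0,0,0.01,-0.1,0,8.5],
    [0,0,0,0,0,0,8.5],
  ],
)

```text
t: 12.15
ee_pos: [0.5561, -0.0439, 0.0133]
eef_rot: [-0.705, -0.033, 0.033, 0.708]
wrist_force: [-1.1, 16.1, 6.2]
finger_gap: 0.0848
```

The push met a firm stop: 16 N with no travel. That is about 2–4 mm short of my prediction, so I'll back off and look.

>>> servo_tool(
  commands=[
    [0,0,0,-0.02,0.2,0,8.5],
    [0,0,0,-0.1,1,0,8.5],
    [0,0,0,0,0,2.5,8.5],
    [0,0,0,0,0,3,8.5],
    [0,0,0,0,0,3,8.5],
    [0,0,0,-1,4,0,8.5],
    [0,0,0,-1,4,0,8.5],
    [0,0,0,-1,4,0,8.5],
    [0,0,0,-1,4,0,8.5],
    [0,0,0,-1,4,0,8.5],
    [0,0,0,-1,4,0,8.5],
    [0,0,0,0,0,0,8.5],
  ],
)

```text
t: 13.35
ee_pos: [0.4936, 0.2099, 0.0982]
eef_rot: [-0.706, -0.034, 0.035, 0.706]
wrist_force: [1.4, -0.2, 0.5]
finger_gap: 0.0849
```

```bash
cat >> h.py <<'E'
def survey(name=None):
    a,d=snap('top',name); box=(245,110,400,230); P=heights('top',d,box); x0,y0,x1,y1=box
    for o in blanks(a): print('blank',tof(o['c']).round(4),'ang',round(o['ang']-np.degrees(FY),2),o['len'].round(1),o['n'])
    hsv=cv2.cvtColor(a[y0:y1,x0:x1],cv2.COLOR_RGB2HSV)
    m=(hsv[...,2]<100)&(P[...,2]>.0155)&(np.arange(x0,x1)[None]>350)
    for o in rectfit(m,'top',.02,box): print('end',tof(o['c']).round(4),round(o['ang']-np.degrees(FY),2),o['len'].round(1),o['n'])
    for o in rectfit((P[...,2]>.034)&(P[...,2]<.07),'top',.044,box): print('block',tof(o['c']).round(4),'ang',round(o['ang']-np.degrees(FY),2),o['len'].round(1),o['n'],'rectang',o['rect'])
    return a,d
E
python3 -c "
from h import *
s=st(); a,d=survey('t2.png'); c=cv2.resize(a[110:230,245:400],None,fx=5,fy=5,interpolation=cv2.INTER_CUBIC)[...,::-1]; cv2.imwrite('pics/t2c.png',c)"
```

```text
t 13.35 ee [0.4936 0.2099 0.0982] frame [-0.0392  0.2098] jaw yaw 5.59 down [-1.e-04  2.e-04 -1.e+00] F [ 1.4 -0.2  0.5] gap 0.0849
blank [ 0.0325 -0.0744] ang 0.43 [174.7  24. ] 485
blank [0.0558 0.0718] ang 5.69 [129.9  23.7] 355
blank [-0.0672  0.0613] ang 5.27 [85.2 23.9] 241
end [-0.0017 -0.1366] -0.01 [240.4  25.2] 692
block [-0.0005 -0.1056] ang 1.44 [51.1 36.5] 229 rectang (array([ 561.6, -100.4]), array([50.7, 36.4]), 5.2)
```

View pics/t2c.png

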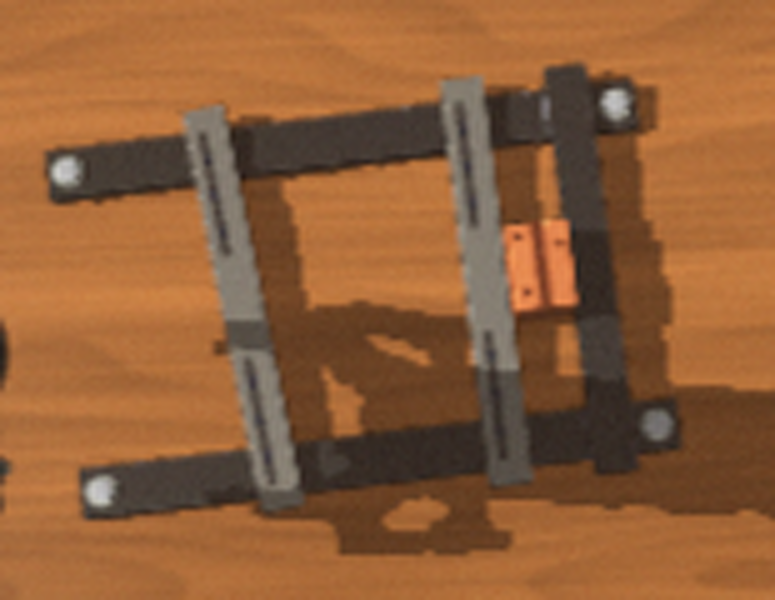

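Top view: the near blank's centre is at frame y −74.4 mm (target −74) and the block's at −105.6 mm. The block is snug between the end bar and the blank, and the blank is square within about 0.4°. Step 1 holds; next I'll re-grip the block.

>>> servo_tool(
  commands=[
    [0,0,0,0.6,-2.8,0,8.5],
    [0,0,0,0.6,-2.8,0,8.5],
    [0,0,0,0.6,-2.8,0,8.5],
    [0,0,0,0.6,-2.8,0,8.5],
    [0,0,0,0.6,-2.8,0,8.5],
    [0,0,0,0.6,-2.8,0,8.5],
    [0,0,0,0.6,-2.8,0,8.5],
    [0,0,0,0.6,-2.8,0,8.5],
    [0,0,0,0.7,-2.8,0,8.5],
    [0,0,0,0.7,-2.8,0,8.5],
    [0,0,-0.2,0.7,-3,0,8.5],
    [0,0,0,0,0,0,8.5],
    [0,0,0,0,0,0,8.5],
  ],
)

```text
t: 14.7
ee_pos: [0.5637, -0.1053, 0.0979]
eef_rot: [0.706, 0.03, -0.031, -0.706]
wrist_force: [-0.7, -0.3, -0.1]
finger_gap: 0.0845
```

```bash
python3 -c "
from h import *
s=st();print((tow(0,-.1055)-s['ee_pos'][:2])*100)"
```

```text
t 14.7 ee [ 0.5637 -0.1053  0.0979] frame [ 0.0012 -0.1106] jaw yaw 4.99 down [-8.e-04 -2.e-04 -1.e+00] F [-0.7 -0.3 -0.1] gap 0.0845
[-0.16817533  0.49151273]
```

>>> servo_tool(
  commands=[
    [0,0,0.3,-0.15,0.5,0,8.5],
    [0,0,0,0,0,-1.5,8.5],
    [0,0,0,0,0,-1.5,8.5],
    [0,0,0,0,0,0,8.5],
    [0,0,0,0,0,0,8.5],
  ],
)

```text
t: 15.2
ee_pos: [0.5624, -0.098, 0.0686]
eef_rot: [-0.706, -0.034, 0.034, 0.706]
wrist_force: [1.3, 0.2, -0.8]
finger_gap: 0.0849
```

```bash
python3 -c "
from h import *
s=st();print((tow(0,-.1055)-s['ee_pos'][:2])*100)"
```

```text
t 15.2 ee [ 0.5624 -0.098   0.0686] frame [ 0.0006 -0.1032] jaw yaw 5.51 down [-4.e-04  1.e-04 -1.e+00] F [ 1.3  0.2 -0.8] gap 0.0849
[-0.03855706 -0.23608395]
```

>>> servo_tool(
  commands=[
    [0,0,0,0,0,0,8.5],
    [0,0,0,0,0,0,8.5],
    [0,0,0,0,0,0,8.5],
  ],
)

```text
t: 15.5
ee_pos: [0.5629, -0.0989, 0.0688]
eef_rot: [0.706, 0.034, -0.033, -0.706]
wrist_force: [0.3, -0.3, -0.2]
finger_gap: 0.0851
```

```bash
python3 -c "
from h import *
s=st();print((tow(0,-.1055)-s['ee_pos'][:2])*100)"
```

```text
t 15.5 ee [ 0.5629 -0.0989  0.0688] frame [ 0.001  -0.1041] jaw yaw 5.45 down [ 8.e-04 -3.e-04 -1.e+00] F [ 0.3 -0.3 -0.2] gap 0.0851
[-0.08557858 -0.14640673]
```

Swings of a few mm take about 0.5 s to settle. I'll make a small correction and then descend.

>>> servo_tool(
  commands=[
    [0,0,-0.1,-0.1,-0.1,0,8.5],
    [0,0,0,0,0,-1,8.5],
    [0,0,0,0,0,-1,8.5],
    [0,0,0,0,0,-1,8.5],
    [0,0,0,0,0,-0.7,8.5],
    [0,0,0,0,0,0,8.5],
    [0,0,0,0,0,0,8.5],
  ],
)

```text
t: 16.2
ee_pos: [0.5616, -0.0999, 0.031]
eef_rot: [-0.706, -0.033, 0.033, 0.706]
wrist_force: [-0.1, 0.2, -0.2]
finger_gap: 0.0852
```

```bash
python3 -c "
from h import *
s=st();print((tow(0,-.1055)-s['ee_pos'][:2])*100)"
```

```text
t 16.2 ee [ 0.5616 -0.0999  0.031 ] frame [-0.0004 -0.105 ] jaw yaw 5.34 down [-5.e-04  2.e-04 -1.e+00] F [-0.1  0.2 -0.2] gap 0.0852
[ 0.04150225 -0.04680142]
```

>>> servo_tool(
  commands=[
    [0,0,0,0,0,0,4.5],
    [0,0,0,0,0,0,4.5],
    [0,0,0,0,0,0,4.5],
    [0,0,0,0,0,0,4.5],
    [0,0,0,0,0,0,4.5],
    [0,0,0,0,0,0,4.5],
    [0,0,0,0,0,0,4.5],
  ],
)

```text
t: 16.9
ee_pos: [0.5619, -0.0999, 0.0319]
eef_rot: [0.706, 0.033, -0.033, -0.706]
wrist_force: [-0.7, 0.8, 6.2]
finger_gap: 0.0492
```

>>> servo_tool(
  commands=[
    [0,0,0,0,0,0.5,4.5],
    [0,0,0,0,0,1,4.5],
    [0,0,0,0,0,1,4.5],
    [0,0,0,0,0,1,4.5],
    [0,0,0,0,0,1,4.5],
    [0,0,0,0,0,1,4.5],
    [0,0,0,0,0,0.5,4.5],
    [0,0,0,0,0,0,4.5],
    [0,0,0,0,0,0,4.5],
  ],
)

```text
t: 17.8
ee_pos: [0.5615, -0.0998, 0.0911]
eef_rot: [-0.706, -0.033, 0.033, 0.706]
wrist_force: [-0.4, 0.2, -7.5]
finger_gap: 0.049
```

```bash
python3 -c "
from h import *
s=st()"
```

```text
t 17.8 ee [ 0.5615 -0.0998  0.0911] frame [-0.0005 -0.1049] jaw yaw 5.34 down [-2.e-04  1.e-04 -1.e+00] F [-0.4  0.2 -7.5] gap 0.049
```

>>> servo_tool(
  commands=[
    [0,0,0,-0.1,1.0,0,4.5],
    [0,0,0,-0.1,1.0,0,4.5],
    [0,0,0,-0.1,1.0,0,4.5],
    [0,0,0,-0.1,1.0,0,4.5],
    [0,0,0,-0.1,1.0,0,4.5],
    [0,0,0,-0.1,1.2,0,4.5],
    [0,0,0,0,0,-1,4.5],
    [0,0,0,0,0,-1,4.5],
    [0,0,0,0,0,-1,4.5],
    [0,0,0,0,0,0,4.5],
    [0,0,0,0,0,0,4.5],
    [0,0,0,0,0,0,4.5],
  ],
)

```text
t: 19.0
ee_pos: [0.5559, -0.0382, 0.0614]
eef_rot: [0.706, 0.033, -0.033, -0.706]
wrist_force: [0.2, 0.1, -7.1]
finger_gap: 0.0491
```

```bash
python3 -c "
from h import *
s=st(); print((np.array([.5559,-.0382])-s['ee_pos'][:2])*100)"
```

```text
t 19.0 ee [ 0.5559 -0.0382  0.0614] frame [-0.0003 -0.0431] jaw yaw 5.31 down [ 3.e-04 -1.e-04 -1.e+00] F [ 0.2  0.1 -7.1] gap 0.0491
[-0.00134239  0.00388084]
```

>>> servo_tool(
  commands=[
    [0,0,0,0,0,-0.8,4.5],
    [0,0,0,0,0,-0.8,4.5],
    [0,0,0,0,0,-0.7,4.5],
    [0,0,0,0,0,-0.3,4.5],
    [0,0,0,0,0,-0.2,4.5],
    [0,0,0,0,0,-0.2,4.5],
    [0,0,0,0,0,-0.1,4.5],
    [0,0,0,0,0,0,4.5],
  ],
)

```text
t: 19.8
ee_pos: [0.5556, -0.0379, 0.0319]
eef_rot: [0.707, 0.033, -0.033, -0.706]
wrist_force: [-6.3, 0.8, 10.8]
finger_gap: 0.0493
```

>>> servo_tool(
  commands=[
    [0,0,0,0,0,0,8.5],
    [0,0,0,0,0,0,8.5],
    [0,0,0,0,0,0,8.5],
    [0,0,0,0,0,0,8.5],
    [0,0,0,0,0,0,8.5],
    [0,0,0,0,0,1,8.5],
    [0,0,0,0,0,2,8.5],
    [0,0,0,0,0,2.5,8.5],
    [0,0,0,0,0,2.5,8.5],
    [0,0,0,-0.2,2.1,0,8.5],
    [0,0,0,-0.2,2.1,0,8.5],
    [0,0,0,-0.2,2.1,0,8.5],
    [0,0,0,-0.2,2.1,0,8.5],
    [0,0,0,-0.2,2.1,0,8.5],
    [0,0,0,-0.2,2.1,0,8.5],
    [0,0,0,-0.2,2.1,0,8.5],
    [0,0,0,-0.2,2,0,8.5],
    [0,0,0,0,0,0,8.5],
    [0,0,0,0,0,0,8.5],
    [0,0,0,0,0,0,8.5],
  ],
)

```text
t: 21.8
ee_pos: [0.5398, 0.1285, 0.1106]
eef_rot: [0.706, 0.033, -0.033, -0.706]
wrist_force: [-0.1, -0.1, -0.5]
finger_gap: 0.0852
```

```bash
python3 -c "
from h import *
s=st(); survey('t3.png');snap('side','s5.png')"
```

```text
t 21.8 ee [0.5398 0.1285 0.1106] frame [-0.0008  0.1245] jaw yaw 5.32 down [ 2.e-04 -2.e-04 -1.e+00] F [-0.1 -0.1 -0.5] gap 0.0852
blank [-0.0011  0.1544] ang 1.98 [332.2  45.7] 1081
blank [ 0.0783 -0.0741] ang 1.16 [79.8 24.6] 229
blank [-0.0004  0.067 ] ang 4.98 [242.   24.2] 673
end [-0.0023 -0.1362] 0.02 [237.8  25.6] 702
block [-0.0013 -0.0437] ang -0.93 [51.5 35.9] 229 rectang (array([555.1, -38.8]), array([51.6, 35.8]), 5.6)
```

>>> servo_tool(
  commands=[
    [0,0,0,0,0,-2.5,8.5],
    [0,0,0,0,0,-2.5,8.5],
    [0,0,0,0,0,-2.5,8.5],
    [0,0,0,0,0,-1.2,8.5],
    [0,0,0,0,0,-0.6,8.5],
    [0,0,0,0,0,-0.4,8.5],
    [0,0,0,0,0,0,8.5],
    [0,0,0,0.08,-0.8,0,8.5],
    [0,0,0,0.08,-0.8,0,8.5],
    [0,0,0,0.05,-0.5,0,8.5],
    [0,0,0,0.05,-0.5,0,8.5],
    [0,0,0,0.05,-0.5,0,8.5],
    [0,0,0,0.05,-0.5,0,8.5],
    [0,0,0,0,0,0,8.5],
  ],
)

```text
t: 23.3
ee_pos: [0.5434, 0.0925, 0.0134]
eef_rot: [0.706, 0.033, -0.033, -0.706]
wrist_force: [0.2, 0.4, 0.7]
finger_gap: 0.0851
```

```bash
python3 -c "
from h import *
s=st(); print((np.array([.5504,.0169])-s['ee_pos'][:2])*100)"
```

```text
t 23.3 ee [0.5434 0.0925 0.0134] frame [-0.0005  0.0882] jaw yaw 5.31 down [ 2.e-04 -3.e-04 -1.e+00] F [0.2 0.4 0.7] gap 0.0851
[ 0.69759592 -7.56057365]
```

>>> servo_tool(
  commands=[
    [0,0,0,0.05,-0.5,0,8.5],
    [0,0,0,0.05,-0.5,0,8.5],
    [0,0,0,0.05,-0.5,0,8.5],
    [0,0,0,0.05,-0.5,0,8.5],
    [0,0,0,0.05,-0.5,0,8.5],
    [0,0,0,0.05,-0.5,0,8.5],
    [0,0,0,0.05,-0.5,0,8.5],
    [0,0,0,0.05,-0.5,0,8.5],
    [0,0,0,0.05,-0.5,0,8.5],
    [0,0,0,0.05,-0.5,0,8.5],
    [0,0,0,0.05,-0.5,0,8.5],
    [0,0,0,0.05,-0.5,0,8.5],
    [0,0,0,0,0,0,8.5],
    [0,0,0,0,0,0,8.5],
  ],
)

```text
t: 24.7
ee_pos: [0.5493, 0.0326, 0.0132]
eef_rot: [0.707, 0.033, -0.033, -0.706]
wrist_force: [0.3, -0.0, 0.3]
finger_gap: 0.0849
```

```bash
python3 -c "
from h import *
s=st(); print((np.array([.5504,.0169])-s['ee_pos'][:2])*100); a,d=snap('side','s6.png'); c=cv2.resize(a[150:280,190:360],None,fx=4,fy=4,interpolation=cv2.INTER_CUBIC)[...,::-1]; cv2.imwrite('pics/s6c.png',c)"
```

```text
t 24.7 ee [0.5493 0.0326 0.0132] frame [-0.0003  0.028 ] jaw yaw 5.31 down [-2.e-04 -8.e-04 -1.e+00] F [ 0.3 -0.   0.3] gap 0.0849
[ 0.11199375 -1.5686838 ]
```

View pics/s6c.png

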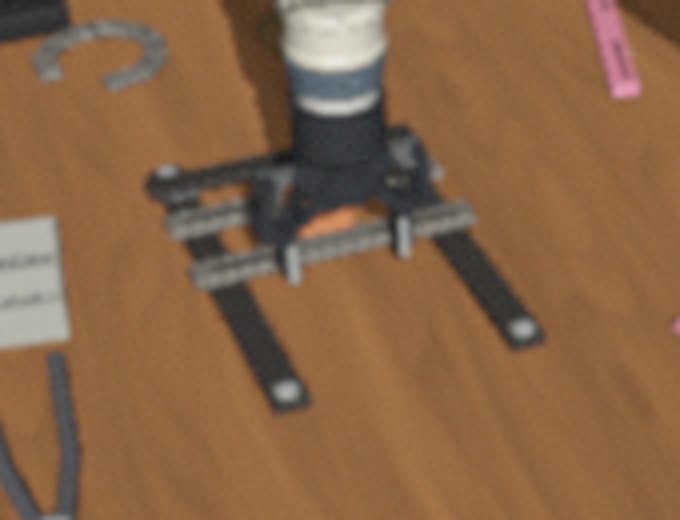

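The far blank is being pushed and looks square, with both fingers on it at (293,265) and (403,237). About 15.7 mm remains, so I'll use small steps.

>>> servo_tool(
  commands=[
    [0,0,0,0.02,-0.2,0,8.5],
    [0,0,0,0.02,-0.2,0,8.5],
    [0,0,0,0.02,-0.2,0,8.5],
    [0,0,0,0.02,-0.2,0,8.5],
    [0,0,0,0.01,-0.2,0,8.5],
    [0,0,0,0.01,-0.1,0,8.5],
    [0,0,0,0,-0.1,0,8.5],
    [0,0,0,0,-0.1,0,8.5],
    [0,0,0,0,0,0,8.5],
  ],
)

```text
t: 25.65
ee_pos: [0.5503, 0.0199, 0.0133]
eef_rot: [0.706, 0.033, -0.033, -0.706]
wrist_force: [-0.9, 0.3, -0.9]
finger_gap: 0.0847
```

>>> servo_tool(
  commands=[
    [0,0,0,0,-0.1,0,8.5],
    [0,0,0,0,0,0,8.5],
    [0,0,0,0,0,0,8.5],
  ],
)

```text
t: 25.95
ee_pos: [0.5503, 0.019, 0.0133]
eef_rot: [0.706, 0.033, -0.033, -0.706]
wrist_force: [-0.5, 1.7, -1.2]
finger_gap: 0.0851
```

>>> servo_tool(
  commands=[
    [0,0,0,0.01,-0.1,0,8.5],
    [0,0,0,0,0,0,8.5],
    [0,0,0,0,0,0,8.5],
  ],
)

```text
t: 26.25
ee_pos: [0.5504, 0.0183, 0.0133]
eef_rot: [-0.706, -0.033, 0.033, 0.706]
wrist_force: [-0.2, 3.5, -0.5]
finger_gap: 0.085
```

>>> servo_tool(
  commands=[
    [0,0,0,0,-0.05,0,8.5],
    [0,0,0,0,0,0,8.5],
    [0,0,0,0,0,0,8.5],
  ],
)

```text
t: 26.55
ee_pos: [0.5504, 0.0181, 0.0133]
eef_rot: [-0.706, -0.033, 0.033, 0.707]
wrist_force: [0.1, 5.6, 0.1]
finger_gap: 0.0848
```

>>> servo_tool(
  commands=[
    [0,0,0,0,-0.05,0,8.5],
    [0,0,0,0,0,0,8.5],
    [0,0,0,0,0,0,8.5],
  ],
)

```text
t: 26.85
ee_pos: [0.5503, 0.0177, 0.0133]
eef_rot: [-0.706, -0.033, 0.033, 0.707]
wrist_force: [-0.8, 6.6, 0.3]
finger_gap: 0.0854
```

>>> servo_tool(
  commands=[
    [0,0,0,-0.02,0.2,0,8.5],
    [0,0,0,-0.1,1,0,8.5],
    [0,0,0,0,0,2,8.5],
    [0,0,0,0,0,3,8.5],
    [0,0,0,0,0,4,8.5],
    [0,0,0,-0.5,3,0,8.5],
    [0,0,0,-0.5,4,0,8.5],
    [0,0,0,-0.5,4,0,8.5],
    [0,0,0,-0.5,4,0,8.5],
    [0,0,0,-0.5,3,0,8.5],
    [0,0,0,0,0,0,8.5],
    [0,0,0,0,0,0,8.5],
  ],
)

```text
t: 28.05
ee_pos: [0.5238, 0.21, 0.1032]
eef_rot: [0.707, 0.034, -0.034, -0.706]
wrist_force: [0.0, -0.2, -0.0]
finger_gap: 0.0853
```

```bash
python3 -c "
from h import *
s=st(); a,d=survey('t4.png'); c=cv2.resize(a[110:230,245:400],None,fx=5,fy=5,interpolation=cv2.INTER_CUBIC)[...,::-1]; cv2.imwrite('pics/t4c.png',c)"
```

```text
t 28.05 ee [0.5238 0.21   0.1032] frame [-0.0091  0.207 ] jaw yaw 5.45 down [ 1.e-04 -6.e-04 -1.e+00] F [ 0.  -0.2 -0. ] gap 0.0853
blank [ 0.0698 -0.0743] ang 1.39 [97.3 24.5] 279
blank [ 0.0722 -0.0129] ang 1.16 [93.7 24.4] 266
end [-0.0029 -0.1363] -0.12 [236.2  25.5] 698
block [-0.0008 -0.0443] ang -0.13 [50.6 35.9] 225 rectang (array([555.3, -39.5]), array([51.2, 35.8]), 5.5)
```

View pics/t4c.png

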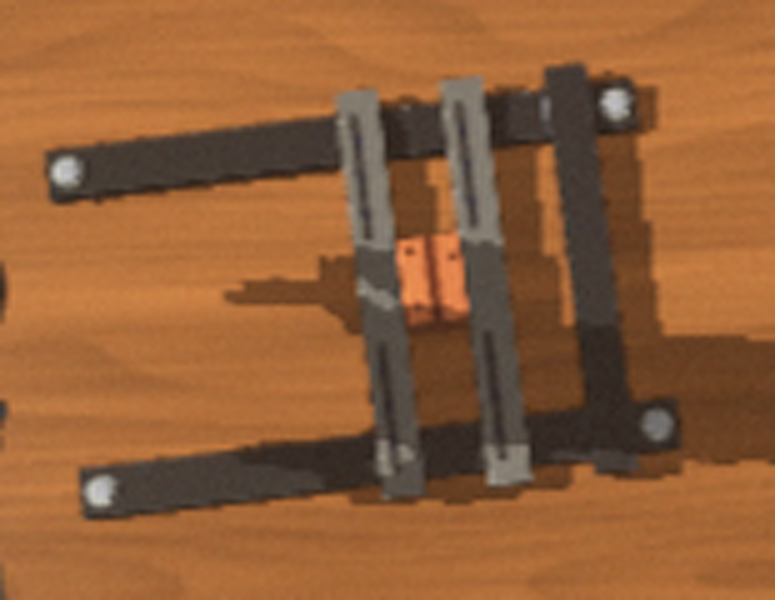

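Top view: near blank at −74.3 mm, far blank at −12.9 mm (61.4 apart), and the block upright between them at −44.3 mm. Step 2 holds. Next I'll take the block out.

>>> servo_tool(
  commands=[
    [0,0,0,0.3,-2.5,0,8.5],
    [0,0,0,0.3,-2.5,0,8.5],
    [0,0,0,0.3,-2.5,0,8.5],
    [0,0,0,0.3,-2.5,0,8.5],
    [0,0,0,0.3,-2.5,0,8.5],
    [0,0,0,0.3,-2.5,0,8.5],
    [0,0,0,0.3,-2.5,0,8.5],
    [0,0,0,0.3,-2.5,0,8.5],
    [0,0,0,0.4,-2.5,0,8.5],
    [0,0,0,0.4,-2.4,0,8.5],
    [0,0,0,0,0,-1.5,8.5],
    [0,0,0,0,0,-1.5,8.5],
    [0,0,0,0,0,0,8.5],
    [0,0,0,0,0,0,8.5],
    [0,0,0,0,0,0,8.5],
    [0,0,0,0,0,0,8.5],
  ],
)

```text
t: 29.7
ee_pos: [0.5565, -0.04, 0.0741]
eef_rot: [0.706, 0.033, -0.033, -0.706]
wrist_force: [-1.2, 0.3, 0.2]
finger_gap: 0.0848
```

```bash
python3 -c "
from h import *
s=st();print((tow(0,-.0437)-s['ee_pos'][:2])*100)"
```

```text
t 29.7 ee [ 0.5565 -0.04    0.0741] frame [ 0.0002 -0.0449] jaw yaw 5.34 down [ 1.2e-03 -3.0e-04 -1.0e+00] F [-1.2  0.3  0.2] gap 0.0848
[-0.02635851  0.11901559]
```

>>> servo_tool(
  commands=[
    [0,0,0,0,0.1,-1,8.5],
    [0,0,0,0,0,-1,8.5],
    [0,0,0,0,0,-1,8.5],
    [0,0,0,0,0,-0.8,8.5],
    [0,0,0,0,0,-0.5,8.5],
    [0,0,0,0,0,0,8.5],
    [0,0,0,0,0,0,8.5],
  ],
)

```text
t: 30.4
ee_pos: [0.5563, -0.0389, 0.0303]
eef_rot: [0.706, 0.033, -0.033, -0.706]
wrist_force: [0.3, -0.3, -0.6]
finger_gap: 0.085
```

```bash
python3 -c "
from h import *
s=st();print((tow(0,-.0437)-s['ee_pos'][:2])*100)"
```

```text
t 30.4 ee [ 0.5563 -0.0389  0.0303] frame [-0.     -0.0438] jaw yaw 5.34 down [-1.e-04 -0.e+00 -1.e+00] F [ 0.3 -0.3 -0.6] gap 0.085
[0.00276982 0.01104365]
```

Close, lift straight up slowly, then carry the block back to where it started.

>>> servo_tool(
  commands=[
    [0,0,0,0,0,0,4.5],
    [0,0,0,0,0,0,4.5],
    [0,0,0,0,0,0,4.5],
    [0,0,0,0,0,0,4.5],
    [0,0,0,0,0,0,4.5],
    [0,0,0,0,0,0,4.5],
    [0,0,0,0,0,0,4.5],
    [0,0,0,0,0,0.5,4.5],
    [0,0,0,0,0,1,4.5],
    [0,0,0,0,0,1,4.5],
    [0,0,0,0,0,1,4.5],
    [0,0,0,0,0,1,4.5],
    [0,0,0,0,0,1.5,4.5],
    [0,0,0,0,0,1,4.5],
  ],
)

```text
t: 31.8
ee_pos: [0.5565, -0.0388, 0.1018]
eef_rot: [0.706, 0.033, -0.033, -0.706]
wrist_force: [0.8, 0.6, -7.7]
finger_gap: 0.0492
```

>>> servo_tool(
  commands=[
    [0,0,0.5,-0.6,2,0,4.5],
    [0,0,0.5,-0.6,2.5,0,4.5],
    [0,0,0.5,-0.6,2.5,0,4.5],
    [0,0,0.5,-0.6,2.5,0,4.5],
    [0,0,0.5,-0.7,2.5,0,4.5],
    [0,0,0.5,-0.7,2.5,0,4.5],
    [0,0,0.5,-0.7,2.5,0,4.5],
    [0,0,0.5,-0.7,2.5,0,4.5],
    [0,0,0.5,-0.7,2.5,0,4.5],
    [0,0,0.5,-0.7,2.5,0,4.5],
    [0,0,0.5,-0.7,2.5,0,4.5],
    [0,0,0.5,-0.7,2.5,0,4.5],
    [0,0,0.5,-0.7,2.5,0,4.5],
    [0,0,0.5,-0.7,2.5,0,4.5],
    [0,0,0,-0.7,2.5,0,4.5],
    [0,0,0,0,0,-1.5,4.5],
    [0,0,0,0,0,-1.5,4.5],
    [0,0,0,0,0,0,4.5],
    [0,0,0,0,0,0,4.5],
    [0,0,0,0,0,0,4.5],
  ],
)

```text
t: 33.8
ee_pos: [0.4557, 0.3312, 0.0712]
eef_rot: [-0.703, -0.076, 0.075, 0.703]
wrist_force: [0.3, -0.1, -7.5]
finger_gap: 0.0492
```

```bash
python3 -c "
from h import *
s=st(); survey('t5.png')"
```

```text
t 33.8 ee [0.4557 0.3312 0.0712] frame [-0.0656  0.3341] jaw yaw 12.32 down [ 1.1e-03  6.0e-04 -1.0e+00] F [ 0.3 -0.1 -7.5] gap 0.0492
blank [ 0.013  -0.0743] ang 0.13 [212.6  24.2] 598
blank [ 0.0139 -0.013 ] ang 0.34 [211.9  23.8] 585
end [-0.0025 -0.1363] 0.12 [238.   25.2] 692
```

>>> servo_tool(
  commands=[
    [0,0,0,0,0,-1,4.5],
    [0,0,0,0,0,-1,4.5],
    [0,0,0,0,0,-1,4.5],
    [0,0,0,0,0,-0.5,4.5],
    [0,0,0,0,0,-0.2,4.5],
    [0,0,0,0,0,-0.2,4.5],
    [0,0,0,0,0,-0.1,4.5],
    [0,0,0,0,0,0,4.5],
    [0,0,0,0,0,0,4.5],
  ],
)

```text
t: 34.75
ee_pos: [0.4553, 0.3311, 0.0309]
eef_rot: [-0.703, -0.076, 0.076, 0.703]
wrist_force: [-2.7, -1.2, 1.7]
finger_gap: 0.0492
```

Standing on the bench (fz turned positive). I'll release it and retreat.

>>> servo_tool(
  commands=[
    [0,0,0,0,0,0,8.5],
    [0,0,0,0,0,0,8.5],
    [0,0,0,0,0,0,8.5],
    [0,0,0,0,0,0,8.5],
    [0,0,0,0,0,0,8.5],
    [0,0,0,0,0,1.5,8.5],
    [0,0,0,0,0,3,8.5],
    [0,0,0,0,0,4,8.5],
    [0,0,0,0,0,4,8.5],
    [0,0,0,-2.5,1.6,1,8.5],
    [0,0,0,-2.5,1.6,1,8.5],
    [0,0,0,-2.5,1.6,0,8.5],
    [0,0,0,-2.5,1.6,0,8.5],
    [0,0,0,-2.5,1.6,0,8.5],
    [0,0,0,-2.5,1.6,0,8.5],
    [0,0,0,-2.5,1.6,0,8.5],
    [0,0,0,-2.5,1.6,0,8.5],
    [0,0,0,0,0,0,8.5],
    [0,0,0,0,0,0,8.5],
    [0,0,0,0,0,0,8.5],
  ],
)

```text
t: 36.75
ee_pos: [0.2557, 0.4589, 0.1753]
eef_rot: [0.703, 0.076, -0.076, -0.703]
wrist_force: [0.6, 0.7, -0.0]
finger_gap: 0.0851
```

```bash
python3 - <<'E'
from h import *
s=st(); a,d=survey('t6.png')
b2=(170,160,245,240); P=heights('top',d,b2)
for o in rectfit((P[...,2]>.036)&(P[...,2]<.07),'top',.044,b2): print('block',tof(o['c']),o['len'],o['n'])
a0=cv2.imread('pics/top0.png')[...,::-1]
print('blk top z',np.median(P[...,2][(P[...,2]>.036)&(P[...,2]<.07)]))
cv2.imwrite('pics/t6v.png',a[...,::-1])
E
```

```text
t 36.75 ee [0.2557 0.4589 0.1753] frame [-0.2528  0.4799] jaw yaw 12.32 down [ 2.e-04 -1.e-04 -1.e+00] F [ 0.6  0.7 -0. ] gap 0.0851
blank [-0.0021 -0.0742] ang 0.01 [241.4  24.7] 691
blank [-0.002  -0.0128] ang 0.06 [242.   24.4] 678
end [-0.0014 -0.1359] 0.02 [240.9  24.7] 674
block [-0.06683294  0.33196509] [50.29296941 37.4375101 ] 230
blk top z 0.04264482188137142
```

View pics/t6v.png

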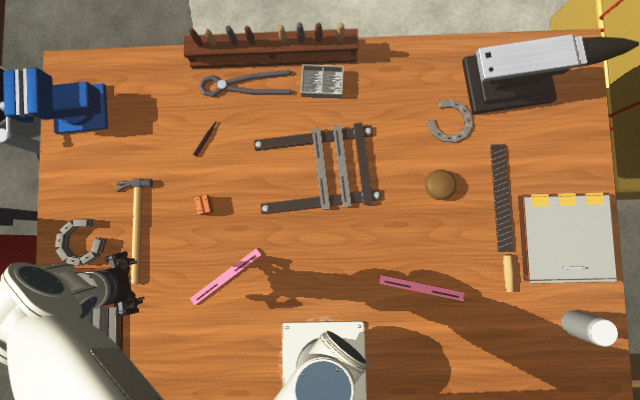

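The frame is set, the block stands upright at (203,205), and all the bystanders are where they started. I'm handing in.

```bash
python3 -c "
from h import *
st(); r.sign_off()"
```

```text
t 36.8 ee [0.2559 0.4588 0.1753] frame [-0.2526  0.4798] jaw yaw 12.29 down [ 2.e-04 -1.e-04 -1.e+00] F [-0.6 -0.4  0.1] gap 0.085
the job is handed in; nothing more can be done
```

The job is done and handed in at 36.8 s of the 72 s allowed. I set the copper block against the end bar and pushed the near blank up to it with both open fingers. I then moved the block to the other side of that blank, pushed the far blank up to it, and stood the block back on the bench. The hand-in gave no verdict.

Last checks, from the top camera with the view clear:

| Item | Measured | Target |
|---|---|---|
| Near blank, frame y | −74.2 mm | −74 ± 3 mm |
| Far blank, beyond the near one | 61.4 mm | 61 ± 3 mm |
| Both blanks, off square | under 0.1° | under 2° |
| Both blanks, off centre across the rails | about 2 mm | under 15 mm |
| Block, along the row from the frame's centre | 332 mm, upright | over 206 mm |

- **Bystanders:** the hammer, rasp, punch, horseshoe and cap look unmoved in the last picture. I compared them by eye and did not measure them.
- **Small disagreement:** the camera puts the end bar about 1 mm farther out than the frame pose I took from the screw heads. Measured by camera alone, the first gap is about 36.7 mm, still within tolerance.
- **Unexpected stop:** the first push ended 2–4 mm before I predicted. The camera then showed the block and near blank in place, so the likely cause is the fingers being about 2 mm thicker each side than I assumed.

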